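Shut and bolt the courier's meal box

TASK

The packed meal box is ready for the courier: swing its lid shut and press it down on its rubber seal, keep it down while you slide the barrel bolt across into the keeper, then turn the bolt's handle fully down into the keeper's notch so that it cannot shake open on the road, and let go. Find the notch by feel and gently, because the keeper sits differently on every box and its screws tear out if bolt, handle or lid are forced (30 N is too much), and leave the other things on the table where they are.

Things in the scene. Friction and masses are not known exactly. Their poses are not given: they have to be found in the camera images.
- box: Courier's insulated meal box, fixed on the table: white panels, aluminium edging, 340 mm wide (y), 200 mm deep (x), top 132 mm up. Origin: centre of its underside; x from its front (long side facing the robot) to its back, y to its left, z up. The left of the top (y -58 to +170 mm) is a hinged lid, the right (y -170 to -62) a fixed deck. Hinge line of the lid: along y at x = +95, z = 126 mm.
- lid: The lid, white panel 228 x 201 x 12 mm, carrying the barrel bolt near its front edge. Origin on the hinge line, in line with the middle of the box, half-way through the panel; axes as the box's when shut, tipping up with it. Stiff hinges: it stays at the angle where it is left; about 1 N at the front pushes it down, about 6 N lifts it.
- lid_hinge (a joint): Lid angle in rad: 0 fully down, hard on the box's rim; grows as the front edge lifts.
- seal_mid (a point): Middle of the front lip seal, at the height of the box's rim (120 mm): springy black rubber strip standing up to 12 mm above the rim, 176 mm in front of the hinge line. Left alone the shut lid rests on it 6 to 9 mm too high at the front (lid_hinge 0.035 to 0.05); pressing it fully down takes 8 to 15 N at the bolt, and it springs back if let go before the bolt is in.
- bolt (a joint): Travel of the steel barrel bolt in m: 0 drawn back, grows as it slides to the right (-y of the box), with about 3 N. Rod 12 mm thick, rounded nose; axis along y, 173 mm in front of and 19 mm above the hinge line (lid frame). Nose meets the socket's mouth at 0.035 to 0.055; handle over the notch at 0.051 to 0.071, 16 mm later; nose on the socket's end 8 mm after that.
- handle (a joint): Angle of the bolt's handle about the rod in rad: 0 straight up from the lid (leans back to -0.3), grows as it turns down towards the front; 1.6 is its stop, lying level over the box's front edge. It stays where it is left; about 1 N at the knob turns it. A steel rail along the lid's front and the keeper's cheek stop it at 0.5 to 0.9 everywhere but in the notch, where it goes fully down.
- knob (a point): Centre of the red knob (18 mm thick, 30 mm long along the handle) on the handle's end, 52 mm from the rod's axis; the rest is a flat steel bar 10 mm wide (y), 8 mm thick. Bolt drawn back: y = -24 mm of the box; moves with the bolt. Lid down, handle up: 197 mm above the table. Pinch it from above, fingers closing along the box's y; the knob then turns between the fingers as lid or handle swings.
- keeper_left (a point): Leftmost place that the middle of the keeper's notch can have, on the bolt's shut axis: x = -78, y = -75, z = 145 mm of the box. The bright steel keeper on the deck is screwed through long slots: on each box it sits somewhere 0 to 20 mm further right (-y). Not measured: find it by feel. Its cheek, 19 to 23 mm in front of the axis, 15 mm higher, has an open-topped notch 14 mm wide.
- socket_left (a point): Likewise leftmost place of the mouth of the keeper's socket: x = -78, y = -89, z = 145 mm of the box (0 to 20 mm further right). 24 mm deep to its closed end, 16 mm wide, roof 8.5 mm above the axis: the 12 mm rod enters only with the lid held down to within 2 mm of shut (at the bolt). Nose on the closed end, then drawn back 8 mm: the handle is in the middle of the notch.
- waiting_tray_mid (a point): Bystander: middle (26 mm up) of a sealed foil meal tray, 164 x 119 x 52 mm, on the table left of the work.
- label_roll_mid (a point): Bystander: middle (17 mm up) of a cream roll of labels, 68 mm across, 35 mm high, on the table.

How it is judged:
On the way, in this order (a step that is already met when the one before it is completed fails the run):
1. the lid is swung shut onto its seal (value of joint lid_hinge below 0.06 rad), for 0.1 s.
2. the lid is held down and the bolt is slid across to the keeper (value of joint bolt above 0.045 m and value of joint lid_hinge below 0.022 rad and value of joint handle below 1 rad), for 0.1 s.
3. the handle is turned down into the keeper's notch (value of joint handle above 1.4 rad and value of joint bolt above 0.045 m and value of joint lid_hinge below 0.022 rad), for 0.1 s.
At the end, for the whole second after the job is handed in: The lid is down on its seal (lid_hinge under 0.022 rad, about 4 mm at the bolt), the bolt's nose is in the keeper (bolt over 0.045 m), the handle lies down in the keeper's notch (handle over 1.4 rad), all at rest and let go (all of step 3 and velocity of joint lid_hinge between -0.05 and 0.05 rad/s and velocity of joint bolt between -0.01 and 0.01 m/s and velocity of joint handle between -0.1 and 0.1 rad/s); the robot touches nothing.
It fails at once if lid, bolt or handle forced against the box or its keeper with more than 30 N (contact force between lid and box above 30 N).
It fails at once if the waiting tray or the label roll is shifted by more than 20 mm (distance of any of waiting_tray_mid, label_roll_mid from where it was at the start of the episode above 0.02 m).
It also fails if it takes over 48 s, if anything falls off the work surface, if the arm or the gripper's body presses on something with over 40 N, if the wrist force passes 120 N, or if a joint passes its speed limit or range.

ROBOT

A 7-joint arm with a two-finger parallel gripper is mounted at the origin on the work surface; the furniture and walls round the work are solid. World frame = base frame: x ahead of the robot, y to its left, z up, the work surface at z = 0. Lengths are in m, angles in rad, forces in N, time in s.
With the tool pointing down it reaches from about 0.4 to 0.85 m from the base axis. Payload 10.4 kg.
Tool frame: the origin (TCP) lies between the finger pads; the fingertips stand 22 mm ahead of it and the grasp point (between the pads) lies 3 mm ahead of it (ctrl.tip_reach is the z of the fingertips in the tool frame, in m); z points along the fingers, y is the line along which they close (so a half turn about z gives the same grasp; the last joint's range is limited). The gripper opens to 87 mm and grips with 3 to 60 N. Pads are 19 mm wide; open, the fingers measure 117 mm over their backs; the gripper's body (75 mm by 190 mm) begins 51 mm behind the grasp point.
Start: joints at [1.151, 0.332, -0.065, 1.46, 0.022, 1.35, -0.088], TCP at [0.242, -0.576, 0.245] pointing down, gripper open.
Joint ranges: [-2.6, 2.6], [-0.5, 2.12], [-1.47, 1.34], [0.16, 2.42], [-1.27, 4.41], [0.06, 2.06], [-2.6, 2.6]. Speed limits (rad/s): [2.22, 2.22, 2.79, 2.79, 3.14, 3.14, 3.14].

INTERFACE

Orientations are given as a rotation vector (axis times angle).
In Python, from rig import ctrl gives the robot as it stands.
- The arm moves only by the tool carry_out, never from a script. Its argument "motion" is a list of rows, each an object with "slide": the shift along the tool's x, y, z in units of 25 mm (1.0 is 25 mm), a list of three; "turn": the turn about the tool's z in degrees; "gripper": the gripper command: -1 is fully open, 1 is shut, values between are in proportion. In form: [{"slide": [x, y, z], "turn": turn, "gripper": gripper}, ...]. A call has exactly 8 rows; each row shifts and turns the commanded pose from where the row before left it, along the tool's axes as they then stand; what a row does not reach is not made up. A row lasts 1/12 s, in which the tool goes at most 41.7 mm and 7.16 degrees, less where a joint would pass 70% of its speed; a pose out of reach is approached as far as the arm can. A call is refused whole if a number of a shift passes 1 or a number of a turn 7.16, either way. A call with a gripper value outside its range is refused whole. The fingers move at their own pace and stop on an object; the grip force is fixed at half the most. Time passes only in rows, so rows that do not move let the fingers close, or fill a call up. It gives the time, the measured TCP pose, the force, the opening and the grip force at its end, in the units of the state.
- ctrl.sense(): the state, without advancing time (a new reading comes with each control period).
- ctrl.read_camera(name): name is "side" or "top" or "wrist"; returns the picture (400x640x3 uint8, blue, green, red); there is no depth.
- ctrl.get_calibration(name): a dict with "fx", "fy", "cx", "cy" (pixels), "rvec" (rotation vector, rad) and "tvec" (3), from world to camera coordinates, as OpenCV has them; the wrist camera has in their place "T_tool_cam" (4x4, takes a point from camera to tool coordinates, whose origin is the TCP and whose axes are the flange's). Camera axes: x right, y down, z forward; pixel columns grow to the right and rows downward; lengths in m; the calibration is good to about 2 mm. A picture is of the moment at which its call begins: read the wrist's pose just before it. get_calibration takes no time and is no camera call.
- ctrl.close_job(): hands the job in; it is judged then, once.
The state is a dict: "time_s": time; "q": joint angles; "dq": joint speeds; "joint_efforts": joint torques, N m; "position": TCP position; "ee_rot": TCP orientation; "contact_force": force on the tool from outside, world axes, zero at the start; "moment": the same for the moment, N m; "gripper_width": finger opening in m; "gripper_force": force on a finger pad.
Only numpy, scipy, OpenCV 4.12 (cv2) and the standard library are available. Lean on these libraries where they do the work, as an engineer would, in place of code of your own. Each camera call takes 0.05 s, during which the arm holds its last target. There are 200 camera calls.

## Working session

There is one attempt and no reset: what is moved stays moved. The work goes in short steps, Python scripts to look and compute and a tool call to move; the robot and the scene stay as the last step left them, time stands still between calls to the robot, and variables do not carry over. Pictures are saved under pics/ and viewed, at most 10 in all, crops included, and the job is handed in when it is done.

Besides the shell and the picture viewer there is one more tool, called after "Emit:" as a command line: name --argument value ..., lists and objects as JSON in quotes. carry_out: Moves the arm, as the interface text tells. Its arguments: {"type":"object","properties":{"motion":{"type":"array"}},"required":["motion"]}

```bash
mkdir -p pics; cat > h.py <<'E'
import numpy as np,cv2
from rig import ctrl
from scipy.spatial.transform import Rotation as R
def cam(n):
    c=ctrl.get_calibration(n);K=np.array([[c['fx'],0,c['cx']],[0,c['fy'],c['cy']],[0,0,1.]])
    return K,R.from_rotvec(np.ravel(c['rvec'])).as_matrix(),np.ravel(c['tvec'])
def ray(n,uv):
    K,r,t=cam(n);return -r.T@t, r.T@np.linalg.solve(K,[uv[0],uv[1],1.])
def onz(n,uv,z):
    o,d=ray(n,uv);return o+d*(z-o[2])/d[2]
def tri(a,ua,b,ub):
    o1,d1=ray(a,ua);o2,d2=ray(b,ub);s=np.linalg.lstsq(np.c_[d1,-d2],o2-o1,rcond=None)[0]
    p,q=o1+d1*s[0],o2+d2*s[1];return (p+q)/2,np.linalg.norm(p-q)
def proj(n,P):
    K,r,t=cam(n);p=(r@np.atleast_2d(P).T).T+t;p=p@K.T;return p[:,:2]/p[:,2:]
E
python3 - <<'E'
from h import *
ims=[]
for n in("side","top"):
    im=ctrl.read_camera(n);cv2.imwrite(f'pics/{n}0.png',im)
    h=cv2.cvtColor(im,cv2.COLOR_BGR2HSV);m=((h[...,0]<8)|(h[...,0]>172))&(h[...,1]>140)&(h[...,2]>60)
    k,_,st,ce=cv2.connectedComponentsWithStats(m.astype(np.uint8))
    print(n,[(s.tolist(),c.round(1).tolist()) for s,c in zip(st[1:],ce[1:]) if s[4]>15])
    K,r,t=cam(n);print((-r.T@t).round(3),r.round(2).tolist(),K[0,0])
s=ctrl.sense();print(s)
E
```

```text
side [([293, 162, 8, 11, 66], [296.6, 166.8])]
[0.007 0.871 0.596] [[-0.87, -0.5, 0.01], [-0.21, 0.35, -0.91], [0.45, -0.79, -0.41]] 377.2887583579945
top [([487, 129, 10, 9, 53], [491.4, 133.1]), ([467, 131, 8, 5, 34], [471.0, 132.9]), ([288, 159, 6, 9, 46], [290.8, 162.8]), ([551, 284, 6, 13, 73], [553.4, 290.2])]
[0.315 0.    1.292] [[-0.02, -1.0, -0.01], [-0.99, 0.02, -0.14], [0.14, 0.01, -0.99]] 465.7373075182304
{'time_s': 0.1, 'q': array([ 1.15143953,  0.33279928, -0.06469615,  1.46084665,  0.02160243,
        1.34990995, -0.08852979]), 'dq': array([-4.46015723e-05, -1.07096882e-03,  1.09200896e-03, -6.30358070e-03,
       -1.11660129e-03,  3.67709172e-04, -6.97877626e-04]), 'joint_efforts': array([ 5.97263697e-04, -6.24539423e+01,  2.41601933e-02, -3.90715313e+01,
       -6.13290025e-02,  3.65916139e-02,  7.37477330e-05]), 'position': array([ 0.24139036, -0.5761584 ,  0.24384444]), 'ee_rot': array([-3.07877703e+00, -6.18880727e-01,  4.86138277e-04]), 'contact_force': array([ 0.02063455,  0.14953855, -0.08227321]), 'moment': array([-0.04563031, -0.02303078,  0.00640279]), 'gripper_force': 0.0, 'gripper_width': 0.08722455097109762}
```

View pics/side0.png

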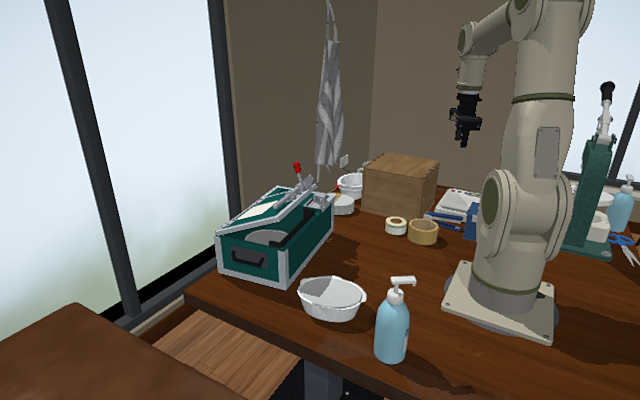

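View pics/top0.png

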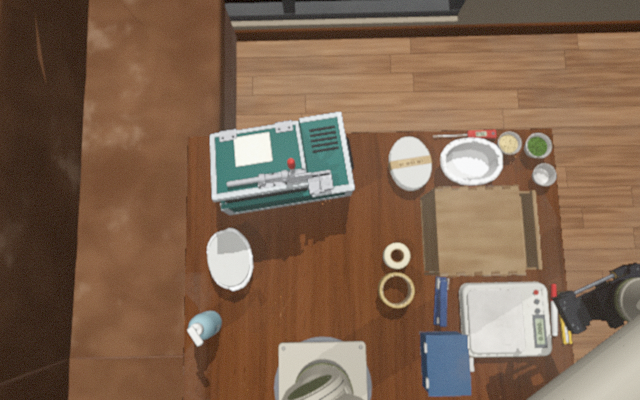

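The side view shows the lid part-open with the red knob at (297,167). In the top view the knob is at (291,163), with the box spanning (210–353, 115–212), its deck on the right and the label roll at (397,256).

```bash
python3 - <<'E'
from h import *
im=cv2.imread('pics/top0.png');cv2.imwrite('pics/c0.png',cv2.resize(im[100:220,205:365],None,fx=5,fy=5,interpolation=cv2.INTER_CUBIC))
print(tri("side",(296.6,166.8),"top",(290.8,162.8)))
E
```

```text
(array([0.54726287, 0.06125429, 0.26295171]), np.float64(0.0006031241669509414))
```

View pics/c0.png

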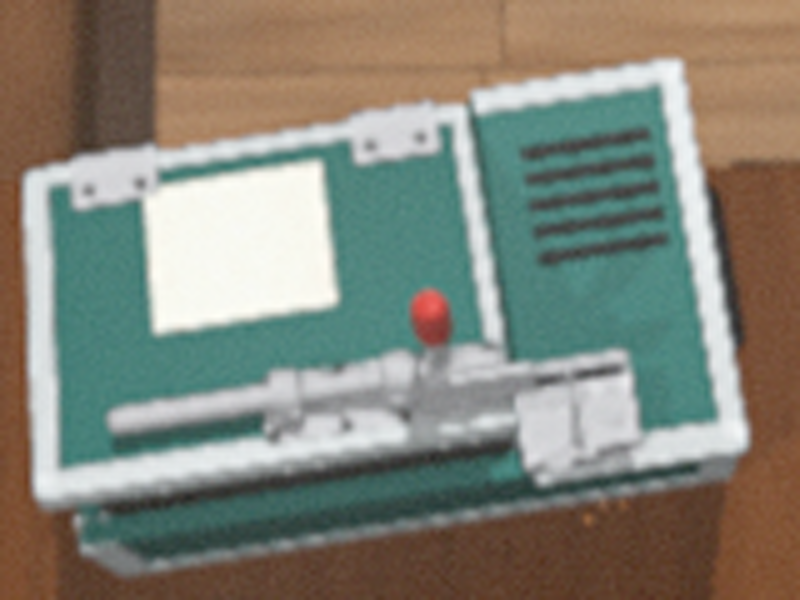

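The crop shows the deck's back-right corner at (341.4,112.4) and front-right corner at (354,187.4) in full-image pixels. The lid's back-left corner is at (210,135), and the handle is roughly upright at x≈(291,163).

```bash
python3 - <<'E'
from h import *
br=onz("top",(341.6,112.2),.132);fr=onz("top",(354.3,187.5),.132);bl=onz("top",(210,134.5),.132);db=onz("top",(299,118.5),.132)
print(br,fr,bl,db)
print(np.linalg.norm(br-fr),np.linalg.norm(br-bl),np.linalg.norm(br-db))
y=(bl-br);a1=np.arctan2(-y[0],y[1]);x=br-fr;a2=np.arctan2(x[1],x[0]);print(a1,a2)
# fit
B=np.array([[.1,-.17],[-.1,-.17],[.1,.17]]);W=np.array([br,fr,bl])[:,:2]
Bc,Wc=B-B.mean(0),W-W.mean(0);U,_,V=np.linalg.svd(Bc.T@Wc);r=V.T@U.T;t=W.mean(0)-r@B.mean(0)
print(np.arctan2(r[1,0],r[0,0]),t,(B@r.T+t-W))
k=np.array([.54726,.06125]);kb=r.T@(k-t);print('knob in box',kb)
d=np.array([kb[0]-.095,.263-.126]);print('range',np.linalg.norm(d),'expected',np.hypot(.173,.071))
th=np.arctan2(d[1],-d[0]);print('lid if handle 0',th-np.arctan2(.071,.173))
for n,q in(("knob shut",(-.078,-.024)),):print(n,r@q+t)
# wrist
s=ctrl.sense();M=R.from_rotvec(s['ee_rot']).as_matrix();print(M.round(3),ctrl.tip_reach)
# lid front-left corner, z vs. lid angle
for th in (.2,.25,.3,.35,.4,.45):
  p=np.array([[.095-.196*np.cos(th),.17],[.095-.196*np.cos(th),-.058]])@r.T+t
  z=.126+.196*np.sin(th);print(th,proj("top",np.c_[p,[z+.005]*2]).round(1).tolist(),proj("side",np.c_[p,[z]*2]).round(1).tolist())
E
```

```text
[ 0.70794171 -0.06366897  0.132     ] [ 0.51005573 -0.09039713  0.132     ] [0.65598819 0.2764373  0.132     ] [0.6935377  0.04666911 0.132     ]
0.19968288382751004 0.34405150880250407 0.1112742929639281
0.1515849052324011 0.13425599184924
0.15012721903190507 [0.58322819 0.09183422] [[-0.00041245  0.00237173]
 [-0.00027688 -0.00081289]
 [ 0.00068933 -0.00155884]]
knob in box [-0.04013791 -0.02486066]
range 0.19243506902552296 expected 0.1870026737776762
lid if handle 0 0.4027969146991949
knob shut [0.50969506 0.05643818]
[[ 0.922  0.386 -0.001]
 [ 0.386 -0.922  0.001]
 [-0.    -0.001 -1.   ]] 0.022
0.2 [[218.0, 207.2], [310.4, 191.5]] [[284.5, 235.0], [320.3, 198.6]]
0.25 [[217.1, 205.9], [310.1, 190.0]] [[283.5, 231.3], [319.6, 195.4]]
0.3 [[216.0, 204.3], [309.9, 188.3]] [[282.3, 227.5], [318.7, 192.1]]
0.35 [[215.0, 202.5], [309.6, 186.4]] [[280.9, 223.6], [317.7, 188.9]]
0.4 [[213.9, 200.5], [309.2, 184.3]] [[279.4, 219.8], [316.6, 185.8]]
0.45 [[212.8, 198.2], [308.9, 181.9]] [[277.7, 216.1], [315.2, 182.6]]
```

Emit:
carry_out --motion '[{"slide": [0,0,-1],"turn": 7.05,"gripper": -1},{"slide": [0,0,-1],"turn": 7.05,"gripper": -1},{"slide": [0.66,-0.97,-0.8],"turn": 0,"gripper": -1},{"slide": [0.66,-0.97,-0.8],"turn": 0,"gripper": -1},{"slide": [0.66,-0.97,-0.8],"turn": 0,"gripper": -1},{"slide": [0.66,-0.97,0],"turn": 0,"gripper": -1},{"slide": [0.66,-0.97,0],"turn": 0,"gripper": -1},{"slide": [0.66,-0.97,0],"turn": 0,"gripper": -1}]'

```text
time_s: 0.77
position: [0.318, -0.4163, 0.3546]
ee_rot: [3.132, 0.236, -0.0]
contact_force: [-0.2, 0.2, 0.5]
gripper_width: 0.0873
gripper_force: 0.0
```

Emit:
carry_out --motion '[{"slide": [0.66,-0.97,0],"turn": 0,"gripper": -1},{"slide": [0.66,-0.97,0],"turn": 0,"gripper": -1},{"slide": [0.66,-0.97,0],"turn": 0,"gripper": -1},{"slide": [0.66,-0.97,0],"turn": 0,"gripper": -1},{"slide": [0.66,-0.97,0],"turn": 0,"gripper": -1},{"slide": [0.66,-0.97,0],"turn": 0,"gripper": -1},{"slide": [0.66,-0.97,0],"turn": 0,"gripper": -1},{"slide": [0.66,-0.97,0],"turn": 0,"gripper": -1}]'

```text
time_s: 1.43
position: [0.4192, -0.2047, 0.3544]
ee_rot: [3.133, 0.236, -0.0]
contact_force: [0.5, -1.0, 0.4]
gripper_width: 0.0872
gripper_force: 0.0
```

Emit:
carry_out --motion '[{"slide": [0.66,-0.97,0],"turn": 0,"gripper": -1},{"slide": [0.66,-0.97,0],"turn": 0,"gripper": -1},{"slide": [0.66,-0.97,0],"turn": 0,"gripper": -1},{"slide": [0.66,-0.97,0],"turn": 0,"gripper": -1},{"slide": [0.66,-0.97,0],"turn": 0,"gripper": -1},{"slide": [0.66,-0.97,0],"turn": 0,"gripper": -1},{"slide": [0.66,-0.97,0],"turn": 0,"gripper": -0.5},{"slide": [0.0,0,0],"turn": 0,"gripper": -0.5}]'

```text
time_s: 2.1
position: [0.5087, -0.0149, 0.3542]
ee_rot: [-3.129, -0.248, -0.0]
contact_force: [0.2, 1.3, 0.5]
gripper_width: 0.08
gripper_force: 0.0
```

```bash
python3 - <<'E'
from h import *
s=ctrl.sense();im=ctrl.read_camera("wrist");cv2.imwrite('pics/w0.png',im)
c=ctrl.get_calibration("wrist");T=np.array(c['T_tool_cam']);M=R.from_rotvec(s['ee_rot']).as_matrix()
h=cv2.cvtColor(im,cv2.COLOR_BGR2HSV);m=((h[...,0]<8)|(h[...,0]>172))&(h[...,1]>140)&(h[...,2]>60)
k,_,st,ce=cv2.connectedComponentsWithStats(m.astype(np.uint8))
print(s['position'],T.round(3).tolist())
for q,u in zip(st[1:],ce[1:]):
  if q[4]>40:
    d=M@T[:3,:3]@[(u[0]-c['cx'])/c['fx'],(u[1]-c['cy'])/c['fy'],1];o=s['position']+M@T[:3,3]
    p=o+d*(.263-o[2])/d[2];print(q,u,p,'tool delta',M.T@(p-s['position']))
E
```

```text
[ 0.50866666 -0.01489017  0.35418264] [[0.001, -0.961, -0.277, 0.076], [1.0, 0.001, -0.001, -0.0], [0.001, -0.277, 0.961, -0.141], [0.0, 0.0, 0.0, 1.0]]
[619  74  21  22 335] [631.17313433  84.74328358] [ 0.62779329 -0.20848676  0.263     ] tool delta [0.08713394 0.21015024 0.09071726]
[208 126  30  27 600] [222.325 138.815] [0.54789759 0.06135841 0.263     ] tool delta [ 0.05071325 -0.06890684  0.091363  ]
```

View pics/w0.png

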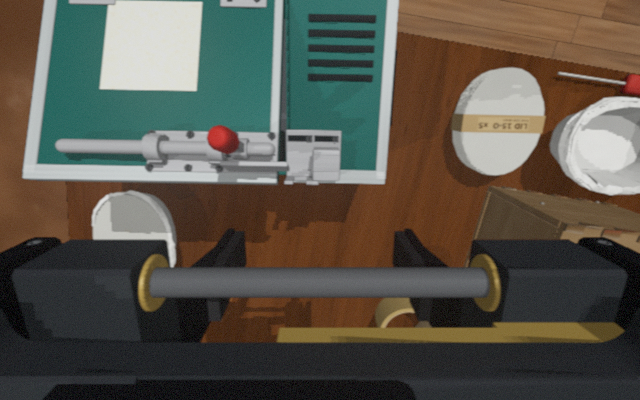

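The wrist view shows the knob at (222,139), the box edges square to the image, and the keeper at about (313,155).

Emit:
carry_out --motion '[{"slide": [0.68,-0.92,0],"turn": 0,"gripper": -0.5},{"slide": [0.68,-0.92,0],"turn": 0,"gripper": -0.5},{"slide": [0.67,-0.92,0],"turn": 0,"gripper": -0.5},{"slide": [0,0,0.6],"turn": 0,"gripper": -0.5},{"slide": [0,0,0.6],"turn": 0,"gripper": -0.4},{"slide": [0,0,0],"turn": 0,"gripper": -0.4},{"slide": [0,0,0],"turn": 0,"gripper": -0.4},{"slide": [0,0,0],"turn": 0,"gripper": -0.4}]'

```text
time_s: 2.82
position: [0.5476, 0.0541, 0.3253]
ee_rot: [3.132, 0.234, 0.001]
contact_force: [-0.0, 0.4, -0.3]
gripper_width: 0.0612
gripper_force: 0.0
```

```bash
cat > k.py <<'E'
from h import *
s=ctrl.sense();im=ctrl.read_camera("wrist")
c=ctrl.get_calibration("wrist");T=np.array(c['T_tool_cam']);M=R.from_rotvec(s['ee_rot']).as_matrix()
h=cv2.cvtColor(im,cv2.COLOR_BGR2HSV);m=((h[...,0]<8)|(h[...,0]>172))&(h[...,1]>140)&(h[...,2]>60)
k,_,st,ce=cv2.connectedComponentsWithStats(m.astype(np.uint8))
print(s['position'],s['gripper_width'])
for q,u in zip(st[1:],ce[1:]):
  if q[4]>100:
    d=M@T[:3,:3]@[(u[0]-c['cx'])/c['fx'],(u[1]-c['cy'])/c['fy'],1];o=s['position']+M@T[:3,3]
    p=o+d*(.263-o[2])/d[2];print(q,u,p,'tool delta',M.T@(p-s['position']))
E
python3 k.py
```

```text
[0.54760202 0.0540716  0.32532068] 0.06121421215776757
[296 206  26  27 520] [308.46346154 219.32884615] [0.54741386 0.061494   0.263     ] tool delta [ 0.00088312 -0.00739753  0.06231766]
```

Emit:
carry_out --motion '[{"slide": [0.03,-0.3,0.2],"turn": 0,"gripper": -0.4},{"slide": [0,0,0.6],"turn": 0,"gripper": -0.4},{"slide": [0,0,0.6],"turn": 0,"gripper": -0.4},{"slide": [0,0,0.6],"turn": 0,"gripper": -0.4},{"slide": [0,0,0.4],"turn": 0,"gripper": -0.4},{"slide": [0,0,0],"turn": 0,"gripper": -0.4},{"slide": [0,0,0],"turn": 0,"gripper": -0.4},{"slide": [0,0,0],"turn": 0,"gripper": -0.4}]'

```text
time_s: 3.53
position: [0.5475, 0.0627, 0.2656]
ee_rot: [3.133, 0.237, 0.002]
contact_force: [-0.1, 0.8, 0.3]
gripper_width: 0.061
gripper_force: 0.0
```

Emit:
carry_out --motion '[{"slide": [0,0,0],"turn": 0,"gripper": 0.3},{"slide": [0,0,0],"turn": 0,"gripper": 0.7},{"slide": [0,0,0],"turn": 0,"gripper": 1},{"slide": [0,0,0],"turn": 0,"gripper": 1},{"slide": [0,0,0],"turn": 0,"gripper": 1},{"slide": [0,0,0],"turn": 0,"gripper": 1},{"slide": [0,0,0],"turn": 0,"gripper": 1},{"slide": [0,0,0],"turn": 0,"gripper": 1}]'

```text
time_s: 4.2
position: [0.5472, 0.0621, 0.2646]
ee_rot: [3.132, 0.236, 0.0]
contact_force: [0.4, -0.4, 0.4]
gripper_width: 0.0171
gripper_force: 30.0
```

Emit:
carry_out --motion '[{"slide": [-0.284,0,0.314],"turn": 0,"gripper": 1},{"slide": [-0.284,0,0.314],"turn": 0,"gripper": 1},{"slide": [-0.226,0,0.312],"turn": 0,"gripper": 1},{"slide": [-0.226,0,0.312],"turn": 0,"gripper": 1},{"slide": [-0.194,0,0.332],"turn": 0,"gripper": 1},{"slide": [-0.194,0,0.332],"turn": 0,"gripper": 1},{"slide": [-0.084,0,0.172],"turn": 0,"gripper": 1},{"slide": [-0.084,0,0.172],"turn": 0,"gripper": 1}]'

```text
time_s: 4.87
position: [0.5082, 0.0565, 0.2079]
ee_rot: [3.133, 0.236, 0.001]
contact_force: [3.6, -0.3, 4.7]
gripper_width: 0.0168
gripper_force: 30.0
```

Emit:
carry_out --motion '[{"slide": [0,0,0],"turn": 0,"gripper": 1},{"slide": [0,0,0],"turn": 0,"gripper": 1},{"slide": [-0.03,0,0.06],"turn": 0,"gripper": 1},{"slide": [-0.03,0,0.06],"turn": 0,"gripper": 1},{"slide": [0,0,0],"turn": 0,"gripper": 1},{"slide": [0,0,0],"turn": 0,"gripper": 1},{"slide": [0,0,0],"turn": 0,"gripper": 1},{"slide": [0,0,0],"turn": 0,"gripper": 1}]'

```text
time_s: 5.53
position: [0.5072, 0.0564, 0.2057]
ee_rot: [3.133, 0.237, 0.002]
contact_force: [4.1, 0.2, 5.4]
gripper_width: 0.0171
gripper_force: 30.0
```

Emit:
carry_out --motion '[{"slide": [-0.02,0,0.04],"turn": 0,"gripper": 1},{"slide": [-0.02,0,0.04],"turn": 0,"gripper": 1},{"slide": [-0.02,0,0.04],"turn": 0,"gripper": 1},{"slide": [0,0,0],"turn": 0,"gripper": 1},{"slide": [0,0,0],"turn": 0,"gripper": 1},{"slide": [0,0,0],"turn": 0,"gripper": 1},{"slide": [0,0,0],"turn": 0,"gripper": 1},{"slide": [0,0,0],"turn": 0,"gripper": 1}]'

```text
time_s: 6.2
position: [0.5059, 0.0562, 0.2029]
ee_rot: [3.133, 0.237, 0.003]
contact_force: [4.1, -0.0, 7.5]
gripper_width: 0.0168
gripper_force: 30.0
```

```bash
python3 - <<'E'
from h import *
s=ctrl.sense();print(s['position'],s['contact_force'])
im=ctrl.read_camera("side");cv2.imwrite('pics/s1.png',cv2.resize(im[140:300,200:360],None,fx=3.7,fy=3.7,interpolation=cv2.INTER_CUBIC))
E
```

```text
[0.50593438 0.0561732  0.20289557] [ 4.09575886 -0.02367205  7.51098528]
```

View pics/s1.png

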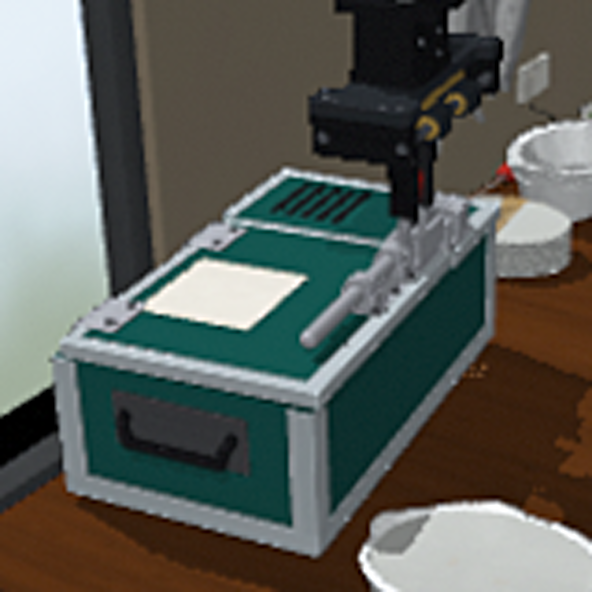

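The crop shows the lid nearly flush on its seal and the knob held between the fingers at about (420,180).

Emit:
carry_out --motion '[{"slide": [-0.01,0,0.04],"turn": 0,"gripper": 1},{"slide": [-0.01,0,0.04],"turn": 0,"gripper": 1},{"slide": [-0.01,0,0.02],"turn": 0,"gripper": 1},{"slide": [0,0,0],"turn": 0,"gripper": 1},{"slide": [0,0,0],"turn": 0,"gripper": 1},{"slide": [0,0,0],"turn": 0,"gripper": 1},{"slide": [0,0,0],"turn": 0,"gripper": 1},{"slide": [0,0,0],"turn": 0,"gripper": 1}]'

```text
time_s: 6.92
position: [0.5052, 0.0561, 0.2007]
ee_rot: [3.132, 0.237, 0.003]
contact_force: [2.2, -0.5, 10.4]
gripper_width: 0.0169
gripper_force: 30.0
```

Emit:
carry_out --motion '[{"slide": [0,0,0.03],"turn": 0,"gripper": 1},{"slide": [0,0,0.03],"turn": 0,"gripper": 1},{"slide": [0,0,0],"turn": 0,"gripper": 1},{"slide": [0,0,0],"turn": 0,"gripper": 1},{"slide": [0,0,0],"turn": 0,"gripper": 1},{"slide": [0,0,0],"turn": 0,"gripper": 1},{"slide": [0,0,0],"turn": 0,"gripper": 1},{"slide": [0,0,0],"turn": 0,"gripper": 1}]'

```text
time_s: 7.58
position: [0.5052, 0.0561, 0.1994]
ee_rot: [3.132, 0.236, 0.003]
contact_force: [2.1, -1.1, 11.6]
gripper_width: 0.017
gripper_force: 30.0
```

Emit:
carry_out --motion '[{"slide": [0,0,0.03],"turn": 0,"gripper": 1},{"slide": [0,0,0.03],"turn": 0,"gripper": 1},{"slide": [0,0,0],"turn": 0,"gripper": 1},{"slide": [0,0,0],"turn": 0,"gripper": 1},{"slide": [0,0,0],"turn": 0,"gripper": 1},{"slide": [0,0,0],"turn": 0,"gripper": 1},{"slide": [0,0,0],"turn": 0,"gripper": 1},{"slide": [0,0,0],"turn": 0,"gripper": 1}]'

```text
time_s: 8.25
position: [0.506, 0.0562, 0.1992]
ee_rot: [3.132, 0.236, 0.007]
contact_force: [-0.7, -0.8, 22.0]
gripper_width: 0.017
gripper_force: 30.0
```

Emit:
carry_out --motion '[{"slide": [0,0,0.03],"turn": 0,"gripper": 1},{"slide": [0,0,0.02],"turn": 0,"gripper": 1},{"slide": [0,0,0],"turn": 0,"gripper": 1},{"slide": [0,0,0],"turn": 0,"gripper": 1},{"slide": [0,0,0],"turn": 0,"gripper": 1},{"slide": [0,0,0],"turn": 0,"gripper": 1},{"slide": [0,0,0],"turn": 0,"gripper": 1},{"slide": [0,0,0],"turn": 0,"gripper": 1}]'

```text
time_s: 8.92
position: [0.5065, 0.0563, 0.1991]
ee_rot: [3.132, 0.236, 0.009]
contact_force: [-1.6, -0.8, 29.7]
gripper_width: 0.0166
gripper_force: 30.0
```

Emit:
carry_out --motion '[{"slide": [0,0,-0.03],"turn": 0,"gripper": 1},{"slide": [0,0,-0.025],"turn": 0,"gripper": 1},{"slide": [0,0,0],"turn": 0,"gripper": 1},{"slide": [0,0,0],"turn": 0,"gripper": 1},{"slide": [0,0,0],"turn": 0,"gripper": 1},{"slide": [0,0,0],"turn": 0,"gripper": 1},{"slide": [0,0,0],"turn": 0,"gripper": 1},{"slide": [0,0,0],"turn": 0,"gripper": 1}]'

```text
time_s: 9.58
position: [0.506, 0.0562, 0.1992]
ee_rot: [3.132, 0.236, 0.007]
contact_force: [0.8, -1.0, 20.5]
gripper_width: 0.0171
gripper_force: 30.0
```

Emit:
carry_out --motion '[{"slide": [0,0.08,0],"turn": 0,"gripper": 1},{"slide": [0,0.16,0],"turn": 0,"gripper": 1},{"slide": [0,0.16,0],"turn": 0,"gripper": 1},{"slide": [0,0.16,0],"turn": 0,"gripper": 1},{"slide": [0,0.16,0],"turn": 0,"gripper": 1},{"slide": [0,0.16,0],"turn": 0,"gripper": 1},{"slide": [0,0.08,0],"turn": 0,"gripper": 1},{"slide": [0,0,0],"turn": 0,"gripper": 1}]'

```text
time_s: 10.25
position: [0.5093, 0.0328, 0.1992]
ee_rot: [-3.133, -0.237, -0.006]
contact_force: [-1.6, 1.1, 21.1]
gripper_width: 0.0169
gripper_force: 30.0
```

```bash
python3 - <<'E'
import cv2
im=cv2.imread('pics/w0.png');cv2.imwrite('pics/w0c.png',cv2.resize(im[110:200,250:370],None,fx=6,fy=6,interpolation=cv2.INTER_CUBIC))
E
```

```text
(no output)
```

View pics/w0c.png

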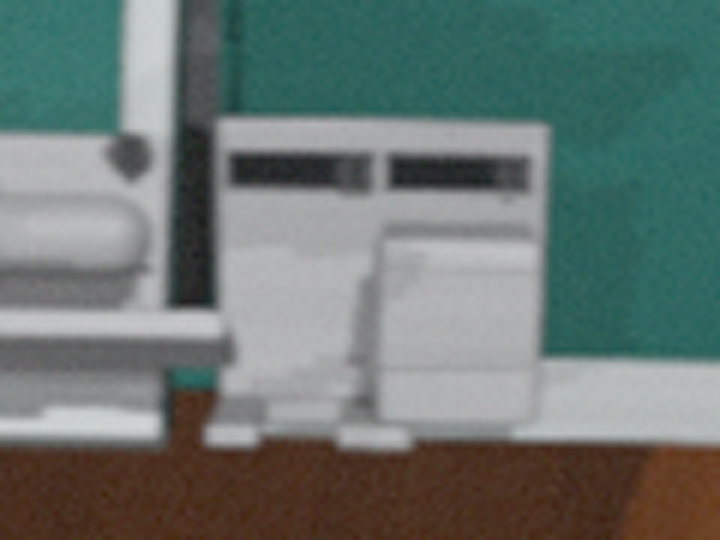

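The crop shows the notch gap at x≈260–340 (full-image column 300, row 183) and the socket mouth edge at about column 313.

```bash
python3 - <<'E'
from h import *
pos=np.array([.50866666,-.01489017,.35418264]);M=R.from_rotvec([-3.129,-.248,0]).as_matrix()
c=ctrl.get_calibration("wrist");T=np.array(c['T_tool_cam'])
th=.150;r=np.array([[np.cos(th),-np.sin(th)],[np.sin(th),np.cos(th)]]);t=np.array([.58323,.09183])
def f(u,z):
    d=M@T[:3,:3]@[(u[0]-c['cx'])/c['fx'],(u[1]-c['cy'])/c['fy'],1];o=pos+M@T[:3,3];p=o+d*(z-o[2])/d[2];return (r.T@(p[:2]-t)).round(4)
for n,u,z in(("knob",(222.3,138.8),.263),("notchL",(250+260/6,182.8),.16),("notchR",(250+340/6,182.8),.16),("mouth",(250+380/6,165),.156),("deckR",(250+123/6,112),.132)):print(n,f(u,z))
s=ctrl.sense();print('now',r.T@(s['position'][:2]-t))
E
```

```text
knob [-0.0395 -0.0248]
notchL [-0.0965 -0.0662]
notchR [-0.0964 -0.0803]
mouth [-0.078  -0.0872]
deckR [-0.0248 -0.0401]
now [-0.08188458 -0.04734928]
```

Emit:
carry_out --motion '[{"slide": [0,0.06,-0.02],"turn": 0,"gripper": 1},{"slide": [0,0.06,0],"turn": 0,"gripper": 1},{"slide": [0,0.06,0],"turn": 0,"gripper": 1},{"slide": [0,0.06,0],"turn": 0,"gripper": 1},{"slide": [0,0.06,0],"turn": 0,"gripper": 1},{"slide": [0,0.06,0],"turn": 0,"gripper": 1},{"slide": [0,0.04,0],"turn": 0,"gripper": 1},{"slide": [0,0,0],"turn": 0,"gripper": 1}]'

```text
time_s: 10.92
position: [0.5107, 0.0232, 0.1993]
ee_rot: [-3.132, -0.237, -0.005]
contact_force: [-1.4, 2.1, 18.0]
gripper_width: 0.0172
gripper_force: 30.0
```

Emit:
carry_out --motion '[{"slide": [0,0.03,0],"turn": 0,"gripper": 1},{"slide": [0,0.03,0],"turn": 0,"gripper": 1},{"slide": [0,0.03,0],"turn": 0,"gripper": 1},{"slide": [0,0.03,0],"turn": 0,"gripper": 1},{"slide": [0,0.03,0],"turn": 0,"gripper": 1},{"slide": [0,0.03,0],"turn": 0,"gripper": 1},{"slide": [0,0.0,0],"turn": 0,"gripper": 1},{"slide": [0,0,0],"turn": 0,"gripper": 1}]'

```text
time_s: 11.58
position: [0.5113, 0.0189, 0.1993]
ee_rot: [-3.132, -0.238, -0.005]
contact_force: [0.6, 0.3, 17.9]
gripper_width: 0.0172
gripper_force: 30.0
```

Emit:
carry_out --motion '[{"slide": [0,0.03,0],"turn": 0,"gripper": 1},{"slide": [0,0.03,0],"turn": 0,"gripper": 1},{"slide": [0,0.03,0],"turn": 0,"gripper": 1},{"slide": [0,0.03,0],"turn": 0,"gripper": 1},{"slide": [0,0.03,0],"turn": 0,"gripper": 1},{"slide": [0,0.03,0],"turn": 0,"gripper": 1},{"slide": [0,0.0,0],"turn": 0,"gripper": 1},{"slide": [0,0,0],"turn": 0,"gripper": 1}]'

```text
time_s: 12.25
position: [0.5119, 0.0144, 0.1993]
ee_rot: [-3.132, -0.238, -0.005]
contact_force: [0.2, 2.3, 18.2]
gripper_width: 0.0169
gripper_force: 30.0
```

Emit:
carry_out --motion '[{"slide": [0,0.03,0],"turn": 0,"gripper": 1},{"slide": [0,0.03,0],"turn": 0,"gripper": 1},{"slide": [0,0.03,0],"turn": 0,"gripper": 1},{"slide": [0,0.03,0],"turn": 0,"gripper": 1},{"slide": [0,0.03,0],"turn": 0,"gripper": 1},{"slide": [0,0.03,0],"turn": 0,"gripper": 1},{"slide": [0,0.0,0],"turn": 0,"gripper": 1},{"slide": [0,0,0],"turn": 0,"gripper": 1}]'

```text
time_s: 12.92
position: [0.5126, 0.01, 0.1993]
ee_rot: [-3.132, -0.238, -0.005]
contact_force: [-0.5, 1.7, 17.8]
gripper_width: 0.0171
gripper_force: 30.0
```

Emit:
carry_out --motion '[{"slide": [0,0.03,0],"turn": 0,"gripper": 1},{"slide": [0,0.03,0],"turn": 0,"gripper": 1},{"slide": [0,0.03,0],"turn": 0,"gripper": 1},{"slide": [0,0.03,0],"turn": 0,"gripper": 1},{"slide": [0,0.03,0],"turn": 0,"gripper": 1},{"slide": [0,0,0],"turn": 0,"gripper": 1},{"slide": [0,0.0,0],"turn": 0,"gripper": 1},{"slide": [0,0,0],"turn": 0,"gripper": 1}]'

```text
time_s: 13.58
position: [0.5131, 0.0063, 0.1993]
ee_rot: [-3.132, -0.238, -0.004]
contact_force: [-0.6, 1.3, 18.1]
gripper_width: 0.017
gripper_force: 30.0
```

Emit:
carry_out --motion '[{"slide": [0,0.03,0],"turn": 0,"gripper": 1},{"slide": [0,0.03,0],"turn": 0,"gripper": 1},{"slide": [0,0.03,0],"turn": 0,"gripper": 1},{"slide": [0,0.03,0],"turn": 0,"gripper": 1},{"slide": [0,0.03,0],"turn": 0,"gripper": 1},{"slide": [0,0.03,0],"turn": 0,"gripper": 1},{"slide": [0,0.0,0],"turn": 0,"gripper": 1},{"slide": [0,0,0],"turn": 0,"gripper": 1}]'

```text
time_s: 14.25
position: [0.5138, 0.0018, 0.1993]
ee_rot: [-3.132, -0.238, -0.004]
contact_force: [0.2, 1.2, 18.3]
gripper_width: 0.0168
gripper_force: 30.0
```

Emit:
carry_out --motion '[{"slide": [0,0.03,0],"turn": 0,"gripper": 1},{"slide": [0,0.03,0],"turn": 0,"gripper": 1},{"slide": [0,0.02,0],"turn": 0,"gripper": 1},{"slide": [0,0.02,0],"turn": 0,"gripper": 1},{"slide": [0,0,0],"turn": 0,"gripper": 1},{"slide": [0,0,0],"turn": 0,"gripper": 1},{"slide": [0,0.0,0],"turn": 0,"gripper": 1},{"slide": [0,0,0],"turn": 0,"gripper": 1}]'

```text
time_s: 14.92
position: [0.5141, -0.0005, 0.1993]
ee_rot: [-3.132, -0.238, -0.004]
contact_force: [-0.4, 1.9, 19.2]
gripper_width: 0.017
gripper_force: 30.0
```

Bolt at about 57 mm. I'll feel for the end in smaller steps.

Emit:
carry_out --motion '[{"slide": [0,0.025,0],"turn": 0,"gripper": 1},{"slide": [0,0.025,0],"turn": 0,"gripper": 1},{"slide": [0,0.025,0],"turn": 0,"gripper": 1},{"slide": [0,0,0],"turn": 0,"gripper": 1},{"slide": [0,0,0],"turn": 0,"gripper": 1},{"slide": [0,0,0],"turn": 0,"gripper": 1},{"slide": [0,0.0,0],"turn": 0,"gripper": 1},{"slide": [0,0,0],"turn": 0,"gripper": 1}]'

```text
time_s: 15.58
position: [0.5142, -0.0011, 0.1993]
ee_rot: [-3.131, -0.24, -0.004]
contact_force: [-1.8, 7.2, 18.7]
gripper_width: 0.0171
gripper_force: 30.0
```

Emit:
carry_out --motion '[{"slide": [0,-0.08,0],"turn": 0,"gripper": 1},{"slide": [0,-0.08,0],"turn": 0,"gripper": 1},{"slide": [0,-0.08,0],"turn": 0,"gripper": 1},{"slide": [0,-0.08,0],"turn": 0,"gripper": 1},{"slide": [0,-0.05,0],"turn": 0,"gripper": 1},{"slide": [0,0,0],"turn": 0,"gripper": 1},{"slide": [0,0,0],"turn": 0,"gripper": 1},{"slide": [0,0,0],"turn": 0,"gripper": 1}]'

```text
time_s: 16.25
position: [0.5133, 0.0056, 0.1993]
ee_rot: [3.132, 0.236, 0.005]
contact_force: [1.5, -0.8, 18.7]
gripper_width: 0.0174
gripper_force: 30.0
```

Emit:
carry_out --motion '[{"slide": [0,-0.05,-0.05],"turn": 0,"gripper": 1},{"slide": [-0.149,0,0.028],"turn": 0,"gripper": 1},{"slide": [-0.149,0,0.028],"turn": 0,"gripper": 1},{"slide": [-0.149,0,0.028],"turn": 0,"gripper": 1},{"slide": [-0.127,0,0.055],"turn": 0,"gripper": 1},{"slide": [-0.127,0,0.055],"turn": 0,"gripper": 1},{"slide": [-0.127,0,0.055],"turn": 0,"gripper": 1},{"slide": [0,0,0],"turn": 0,"gripper": 1}]'

```text
time_s: 16.92
position: [0.4907, 0.0036, 0.192]
ee_rot: [3.132, 0.236, -0.002]
contact_force: [0.7, -2.3, 4.8]
gripper_width: 0.0171
gripper_force: 30.0
```

Emit:
carry_out --motion '[{"slide": [-0.06,0,0.044],"turn": 0,"gripper": 1},{"slide": [-0.06,0,0.044],"turn": 0,"gripper": 1},{"slide": [-0.06,0,0.044],"turn": 0,"gripper": 1},{"slide": [-0.06,0,0.044],"turn": 0,"gripper": 1},{"slide": [-0.06,0,0.044],"turn": 0,"gripper": 1},{"slide": [0,0,0],"turn": 0,"gripper": 1},{"slide": [0,0,0],"turn": 0,"gripper": 1},{"slide": [0,0,0],"turn": 0,"gripper": 1}]'

```text
time_s: 17.58
position: [0.4832, 0.0025, 0.1864]
ee_rot: [3.132, 0.236, -0.003]
contact_force: [-2.3, -1.6, 6.1]
gripper_width: 0.0159
gripper_force: 30.1
```

Emit:
carry_out --motion '[{"slide": [-0.045,0,0.045],"turn": 0,"gripper": 1},{"slide": [-0.045,0,0.045],"turn": 0,"gripper": 1},{"slide": [-0.045,0,0.045],"turn": 0,"gripper": 1},{"slide": [0,0,0],"turn": 0,"gripper": 1},{"slide": [0,0,0],"turn": 0,"gripper": 1},{"slide": [0,0,0],"turn": 0,"gripper": 1},{"slide": [0,0,0],"turn": 0,"gripper": 1},{"slide": [0,0,0],"turn": 0,"gripper": 1}]'

```text
time_s: 18.25
position: [0.4797, 0.002, 0.1829]
ee_rot: [3.133, 0.236, -0.004]
contact_force: [-3.1, -1.1, 5.5]
gripper_width: 0.0161
gripper_force: 30.3
```

Emit:
carry_out --motion '[{"slide": [-0.059,0,0.075],"turn": 0,"gripper": 1},{"slide": [-0.059,0,0.075],"turn": 0,"gripper": 1},{"slide": [-0.059,0,0.075],"turn": 0,"gripper": 1},{"slide": [0,0,0],"turn": 0,"gripper": 1},{"slide": [0,0,0],"turn": 0,"gripper": 1},{"slide": [0,0,0],"turn": 0,"gripper": 1},{"slide": [0,0,0],"turn": 0,"gripper": 1},{"slide": [0,0,0],"turn": 0,"gripper": 1}]'

```text
time_s: 18.92
position: [0.4747, 0.0013, 0.1769]
ee_rot: [3.133, 0.236, -0.007]
contact_force: [-5.3, -1.8, 5.0]
gripper_width: 0.0152
gripper_force: 30.5
```

Emit:
carry_out --motion '[{"slide": [-0.05,0,0.083],"turn": 0,"gripper": 1},{"slide": [-0.05,0,0.083],"turn": 0,"gripper": 1},{"slide": [-0.05,0,0.083],"turn": 0,"gripper": 1},{"slide": [0,0,0],"turn": 0,"gripper": 1},{"slide": [0,0,0],"turn": 0,"gripper": 1},{"slide": [0,0,0],"turn": 0,"gripper": 1},{"slide": [0,0,0],"turn": 0,"gripper": 1},{"slide": [0,0,0],"turn": 0,"gripper": 1}]'

```text
time_s: 19.58
position: [0.4706, 0.0007, 0.1705]
ee_rot: [3.133, 0.236, -0.008]
contact_force: [-7.2, -1.4, 5.1]
gripper_width: 0.0157
gripper_force: 29.4
```

Emit:
carry_out --motion '[{"slide": [-0.06,0,0.1],"turn": 0,"gripper": 1},{"slide": [-0.05,0,0.1],"turn": 0,"gripper": 1},{"slide": [-0.04,0,0.1],"turn": 0,"gripper": 1},{"slide": [-0.03,0,0.09],"turn": 0,"gripper": 1},{"slide": [0,0,0],"turn": 0,"gripper": 1},{"slide": [0,0,0],"turn": 0,"gripper": 1},{"slide": [0,0,0],"turn": 0,"gripper": 1},{"slide": [0,0,0],"turn": 0,"gripper": 1}]'

```text
time_s: 20.25
position: [0.4661, 0.0001, 0.1607]
ee_rot: [-3.133, -0.236, 0.008]
contact_force: [-5.8, -2.0, 5.3]
gripper_width: 0.0157
gripper_force: 30.3
```

Emit:
carry_out --motion '[{"slide": [-0.03,0,0.1],"turn": 0,"gripper": 1},{"slide": [-0.02,0,0.1],"turn": 0,"gripper": 1},{"slide": [-0.02,0,0.1],"turn": 0,"gripper": 1},{"slide": [-0.01,0,0.09],"turn": 0,"gripper": 1},{"slide": [0,0,0],"turn": 0,"gripper": 1},{"slide": [0,0,0],"turn": 0,"gripper": 1},{"slide": [0,0,0],"turn": 0,"gripper": 1},{"slide": [0,0,0],"turn": 0,"gripper": 1}]'

```text
time_s: 20.92
position: [0.4639, -0.0003, 0.1508]
ee_rot: [-3.133, -0.236, 0.009]
contact_force: [-7.0, -2.2, 5.0]
gripper_width: 0.0156
gripper_force: 30.4
```

Emit:
carry_out --motion '[{"slide": [-0.01,0,0.06],"turn": 0,"gripper": 1},{"slide": [-0.01,0,0.06],"turn": 0,"gripper": 1},{"slide": [0,0,0],"turn": 0,"gripper": 1},{"slide": [0,0,0],"turn": 0,"gripper": 1},{"slide": [0,0,0],"turn": 0,"gripper": 1},{"slide": [0,0,0],"turn": 0,"gripper": 1},{"slide": [0,0,0],"turn": 0,"gripper": 1},{"slide": [0,0,0],"turn": 0,"gripper": 1}]'

```text
time_s: 21.58
position: [0.4636, -0.0003, 0.1479]
ee_rot: [-3.133, -0.236, 0.008]
contact_force: [-6.7, -2.4, 3.9]
gripper_width: 0.0154
gripper_force: 30.3
```

Emit:
carry_out --motion '[{"slide": [-0.01,0,0.05],"turn": 0,"gripper": 1},{"slide": [0,0,0.03],"turn": 0,"gripper": 1},{"slide": [0,0,0],"turn": 0,"gripper": 1},{"slide": [0,0,0],"turn": 0,"gripper": 1},{"slide": [0,0,0],"turn": 0,"gripper": 1},{"slide": [0,0,0],"turn": 0,"gripper": 1},{"slide": [0,0,0],"turn": 0,"gripper": 1},{"slide": [0,0,0],"turn": 0,"gripper": 1}]'

```text
time_s: 22.25
position: [0.4635, -0.0004, 0.146]
ee_rot: [-3.133, -0.236, 0.008]
contact_force: [-5.3, -1.5, 3.9]
gripper_width: 0.0155
gripper_force: 30.4
```

Emit:
carry_out --motion '[{"slide": [0,0,0],"turn": 0,"gripper": 0.2},{"slide": [0,0,0],"turn": 0,"gripper": 0.2},{"slide": [0,0,0],"turn": 0,"gripper": 0.2},{"slide": [0,0,0],"turn": 0,"gripper": 0.2},{"slide": [0,0,0],"turn": 0,"gripper": 0.2},{"slide": [0,0,0],"turn": 0,"gripper": 0.2},{"slide": [0,0,0],"turn": 0,"gripper": 0.2},{"slide": [0,0,0],"turn": 0,"gripper": 0.2}]'

```text
time_s: 22.92
position: [0.4655, -0.0002, 0.147]
ee_rot: [3.133, 0.237, 0.0]
contact_force: [0.4, -0.1, 0.3]
gripper_width: 0.0348
gripper_force: 0.0
```

Emit:
carry_out --motion '[{"slide": [0,0,-0.2],"turn": 0,"gripper": 0.2},{"slide": [0,0,-0.4],"turn": 0,"gripper": 0.2},{"slide": [0,0,-0.6],"turn": 0,"gripper": 0.2},{"slide": [0,0,-0.8],"turn": 0,"gripper": 0.2},{"slide": [0,0,-1],"turn": 0,"gripper": 0.2},{"slide": [0,0,-1],"turn": 0,"gripper": 0.2},{"slide": [0,0,0],"turn": 0,"gripper": 0.2},{"slide": [0,0,0],"turn": 0,"gripper": 0.2}]'

```text
time_s: 23.58
position: [0.4663, -0.0001, 0.249]
ee_rot: [3.132, 0.236, 0.005]
contact_force: [-0.3, 0.2, 0.1]
gripper_width: 0.0346
gripper_force: 0.0
```

```bash
python3 - <<'E'
from h import *
im=ctrl.read_camera("side");a=cv2.resize(im[140:260,240:360],(480,480),interpolation=cv2.INTER_CUBIC)
w=ctrl.read_camera("wrist");b=cv2.resize(w,(320,200));cv2.imwrite('pics/e.png',np.hstack([a,np.vstack([b,np.zeros((280,320,3),np.uint8)])]))
E
```

```text
(no output)
```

View pics/e.png

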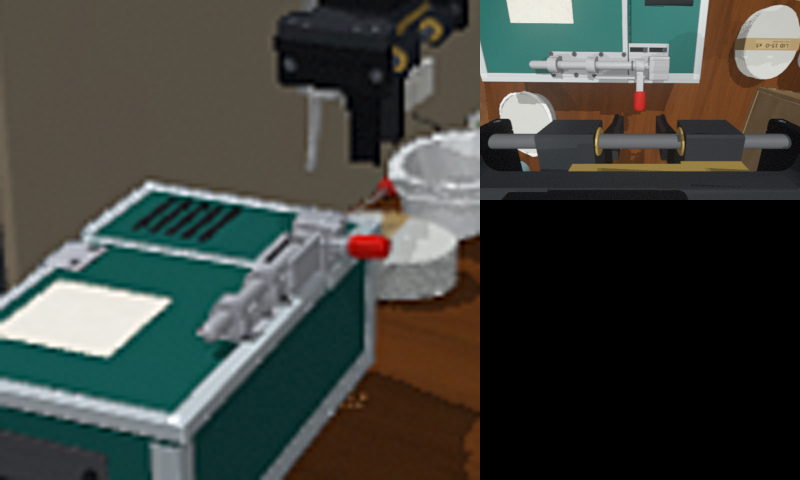

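The picture shows the handle lying level through the notch over the front edge, with the knob at (368,246). The lid is flush and the gripper is clear. I'm handing the job in.

```bash
python3 -c "
from rig import ctrl
print(ctrl.close_job())"
```

```text
the job is handed in; nothing more can be done
None
```

The lid is shut on its seal, the bolt is in the keeper and its handle is fully down in the notch, and the gripper is clear; I handed the job in at about 24 s, and it returned no verdict.

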